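# Run the microscope's slide in under the objective

## Robot

A 6-joint arm with a two-finger parallel gripper is mounted at the origin on the work surface. World frame = base frame: x ahead of the robot, y to its left, z up, the work surface at z = 0. Lengths are in m, angles in rad, forces in N, time in s.
With the tool pointing down it reaches from about 0.375 to 0.975 m from the base axis. Payload 3.8 kg.
Tool frame: the origin (TCP) lies at the very end of the fingers, on their centre line; the grasp point (between the pads) lies 19 mm behind it; y points along the fingers, x is the direction in which the jaws open and shut, and the axes are right-handed (so a half turn about y gives the same grasp; the last joint's range is limited). The gripper opens to 85 mm and grips with 20 to 120 N. Pads are 22 mm wide; open, the fingers measure 114 mm over their backs; the gripper's body (76 mm by 85 mm) begins 54 mm behind the grasp point. The pads swing forward as they close: fully open they stand 13 mm farther back than shut.
Start: joints at [-0.037, 0.264, 1.604, -0, 1.274, -0.037], TCP at [0.675, -0, 0.231] pointing down, gripper open.
Joint ranges: [-2.63, 2.63], [-0.94, 2.18], [0.31, 2.57], [-1.31, 4.45], [0, 2.66], [-2.55, 2.55]. Speed limits (rad/s): [2.57, 2.57, 3.14, 3.14, 3.14, 3.14].

## Interface

Orientations are given as a rotation vector (axis times angle).
In Python, from workcell import bot, cams gives the robot as it stands.
- The arm moves only by the tool play_rows, never from a script. Its argument "motion" is a list of rows, each a list of 2 entries, a list of its own where there are three numbers: the shift along the world's x, y, z normalised to -1 to 1, where 1 is 400 mm, then the turn, a rotation vector about the world's x, y, z normalised to -1 to 1, where 1 is pi/4 rad. In form: [[[tx, ty, tz], [ax, ay, az]], ...]. A call has 1 to 10 rows; each row is the pose to reach, as a shift and turn from the pose commanded when the call began; what a row does not reach only later rows make up. A row lasts 1/8 s, in which the tool goes at most 62.5 mm and 10.7 degrees, less where a joint would pass 70% of its speed; a pose out of reach is approached as far as the arm can. A call with a number of a shift or a turn outside -1 to 1 is refused whole. A call with a gripper value outside its range is refused whole. "gripper" is the closure, from 0 (fully open) to 1 (shut), set as the call begins (left out, the last holds). The fingers move at their own pace and stop on an object; "squeeze" is the grip in N (left out, the last holds). Time passes only in rows, so rows that repeat a pose let the fingers close. It gives the time, the measured TCP pose, the force and the opening at its end, in the units of the state.
- bot.read_state(): the state, without advancing time (a new reading comes with each control period).
- cams.read_camera(name): name is "scene" or "side" or "wrist"; returns (picture, depth): 480x640x3 uint8, red, green, blue; 480x640 float32, m along the optical axis (not along the pixel's ray), 0 where there is no reading.
- cams.calibration(name): a dict with "mtx" (3x3 intrinsics, pixels), "R" (3x3) and "t" (3): a world point X has camera coordinates R X + t; the wrist camera has in their place "tool_from_camera" (4x4, takes a point from camera to tool coordinates, whose origin is the TCP and whose axes are the tool frame's). Camera axes: x right, y down, z forward; pixel columns grow to the right and rows downward; lengths in m; the calibration is good to about 2 mm. A picture is of the moment at which its call begins: read the wrist's pose just before it. calibration takes no time and is no camera call.
- bot.finish_job(): hands the job in, once; it reports no verdict.
Trained networks look in the newest picture that a camera, given by its name, has taken for a name from the list of things; names that differ only in an ending like _2 or _b are one class to them, and where a whole thing is asked for, a point or a joint stands for the part that bears it (a point fixed in the world has none). Each returns a list of dicts, best first, with "conf" (0 to 1); they miss things now and then, are a little off and sometimes report something else, mostly with a low value. They report only what shows in the picture. A call takes as long as a camera call. They do not tell look-alikes from the thing itself.
- cams.recognise(camera, label): "xyz" ([x, y, z] in m, in the coordinates of the camera as it stood for that picture, good to about 4 mm: the middle of the surface that is visible of it).
- cams.regions_of(camera, label): "mask" (480x640 bool, what is visible of it).
- cams.mark_of(camera, label): "xyz" ([x, y, z] in m, in the coordinates of the camera as it stood for that picture, good to about 4 mm: a listed point, or the origin of a listed thing).
The state is a dict: "time": time; "q": joint angles; "joint_vel": joint speeds; "joint_torque": joint torques, N m; "tool_pos": TCP position; "tcp_rot": TCP orientation; "wrist_force": force on the tool from outside, world axes, zero at the start; "torque": the same for the moment, N m; "width": opening from 0.0 (shut) to 1.0 (fully open).
Only numpy, scipy, OpenCV 4.12 (cv2) and the standard library are available. Lean on these libraries where they do the work, as an engineer would, in place of code of your own. Each camera call takes 0.05 s, during which the arm holds its last target.

## Task

Bring the flange under the objective: squeeze the two side buttons of the black release grip together, slide the stage to the viewing end until it meets the end stop, and let go so that the catch snaps in there with both buttons out again. The travel lock may have been left on: if the stage will not move with the buttons squeezed, turn the round knob behind the grip anticlockwise and try again. The flange must stay on the glass, and leave the other things on the bench where they are.

Things in the scene. Friction and masses are not known exactly. Their poses are not given: they have to be found in the camera images.
- stage (a joint): travel of the microscope's black stage along its guides, in m: 0 parked at the loading end, 0.120 against the end stop at the viewing end, under the objective. It drags with about 2 N. One spring catch per side button holds it at either end with 2 to 3 mm of play; both must be drawn in to free it.
- grip (a point): midway between the side buttons of the release grip, an upright black block 46 mm (x) by 60 mm (y), top 108 mm above the bench; this point is 86 mm above it. y points along the travel, from the parked end to the objective; x through both buttons; z up. Moves with the stage. Within 90 mm along x beside the block all is lower than 45 mm.
- button_near (a joint): grey ribbed spring button on the grip's -x side (the robot's), face 26 mm (y) by 22 mm high, centred 31 mm from point grip: depth in m, 0 out, 0.006 fully in; 3 N starts it, 7 N presses it home. The two are 62 mm over their faces when out, 50 when in. Its catch frees from about 4 mm and snaps out by itself at either end; in between a released button stays some 4 mm in.
- button_far (a joint): the same button on the opposite side (+x of the grip)
- knob (a point): middle of the travel lock's plain round grey knob (44 mm across, 27 high, upright axis), 78 mm above the bench, on a housing whose top is at 50 mm; 100 mm behind the parked grip (its -y), axes as the grip's. It has a quarter turn between stops, about 0.15 N m; anticlockwise from above unlocks, at most 0.9 rad from the locked stop. Its start cannot be seen; if locked, the stage moves under 3 mm.
- scope: the microscope, fixed to the bench, cream and black; axes as the grip's, origin on the bench 150 mm ahead (y) of the parked grip. Bed 150 mm wide (x), y -290 to 210 mm. Head over y = 110 mm: 82 mm across (focus knobs to x = +-63), from 250 mm up, lens tip at 175 mm; column at y = 255. The stage's plate, 144 by 124 mm, top at 53 mm, frame 61 mm, starts 78 mm ahead of the grip.
- window (a point): centre of the glass in the stage's square window frame, on the glass, 53 mm above the bench; moves with the stage, 140 mm ahead of the grip. The frame's opening is 92 mm (x) by 84 mm (y), its rim stands 8 mm above the glass.
- flange_center (a point): the workpiece, a loose turned steel flange lying on the glass: disc 64 mm across and 8 mm thick with a hub to 22 mm height; this point is on its axis 11 mm above its underside, z along its axis
- readout: bystander: black hand-held digital readout, 85 by 150 by 28 mm, lying on the bench beyond the microscope; origin under its centre
- cleaner: bystander: amber glass jar with a black lid, 60 mm across, 72 mm high, standing on the robot's side of the microscope; origin under its centre
- tray: bystander: empty grey parts tray, 90 by 130 by 30 mm, beyond the microscope's parked end; origin under its centre
- driver: bystander: black-handled screwdriver, 170 mm long, lying on the robot's side of the microscope; origin under its middle
Mind the look-alikes: they are no part of the job. Of the things shaped like the part that bears flange_center, the bare steel one is meant.

How it is judged:
By the outcome, as a careful person would: the job done as asked, in the order asked, and still so for the second after the job is handed in, with the robot touching nothing.
It also fails if it takes over 48 s, if anything falls off the work surface, if the arm or the gripper's body presses on something with over 40 N, if the wrist force passes 120 N, or if a joint passes its speed limit or range.

## Working session

There is one attempt and no reset: what is moved stays moved. The work goes in short steps, Python scripts to look and compute and a tool call to move; the robot and the scene stay as the last step left them, time stands still between calls to the robot, and variables do not carry over. Pictures are saved under pics/ and viewed, and the job is handed in when it is done.

Besides the shell and the picture viewer there is one more tool, called after ">>>" as a command line: name --argument value ..., lists and objects as JSON in quotes. play_rows: Moves the arm, as the interface text tells. Its arguments: {"type":"object","properties":{"motion":{"type":"array","items":{"type":"array"}},"gripper":{"type":"number"},"squeeze":{"type":"number"}},"required":["motion"]}

```bash
mkdir -p pics
cat > h.py <<'E'
import numpy as np, cv2
from scipy.spatial.transform import Rotation as R
from workcell import bot, cams
def toW(cam,p,st=None):
    c=cams.calibration(cam); p=np.asarray(p,float)
    if cam=='wrist':
        T=np.array(c['tool_from_camera']); q=T[:3,:3]@p+T[:3,3]
        return R.from_rotvec(st['tcp_rot']).as_matrix()@q+np.array(st['tool_pos'])
    return np.array(c['R']).T@(p-np.array(c['t']))
def shot(cam,name):
    st=bot.read_state(); im,d=cams.read_camera(cam)
    cv2.imwrite(f'pics/{name}.png',im[:,:,::-1]); np.save(f'pics/{name}_d.npy',d)
    return st,im,d
E
python3 - <<'E'
from h import *
st=bot.read_state(); print({k:np.round(v,3) for k,v in st.items()})
for c in ['scene','side']:
    s,im,d=shot(c,c+'0')
    for l in ['grip','knob','window','flange_center','scope','button_near','button_far','cleaner']:
        print(c,l,[(np.round(toW(c,r['xyz'],s),3).tolist(),round(r['conf'],2)) for r in cams.mark_of(c,l)][:3])
E
```

```text
{'time': np.float64(0.0), 'q': array([-0.037,  0.265,  1.605,  0.   ,  1.274, -0.037]), 'joint_vel': array([ 0.001, -0.001,  0.001,  0.   ,  0.002, -0.   ]), 'joint_torque': array([ 1.0000e-03, -5.1512e+01, -3.6731e+01, -0.0000e+00,  1.3000e-02,
        0.0000e+00]), 'tool_pos': array([0.674, 0.   , 0.23 ]), 'tcp_rot': array([-1.571,  0.002,  0.002]), 'wrist_force': array([ 1.006, -0.077, -0.646]), 'torque': array([ 0.03 ,  0.061, -0.023]), 'width': np.float64(1.001)}
scene grip [([0.493, -0.04, 0.085], 0.87), ([0.618, -0.113, -0.004], 0.67)]
scene knob [([0.481, -0.141, 0.078], 0.82)]
scene window []
scene flange_center [([0.533, 0.1, 0.062], 0.73), ([0.752, 0.188, 0.009], 0.67)]
scene scope [([0.531, 0.108, -0.001], 0.71)]Traceback (most recent call last):
  File "<stdin>", line 6, in <module>
ValueError: it knows: cleaner, driver, flange_center, grip, knob, readout, scope, tray, window
```

Run:
```python
from h import *
s,im,d=shot('side','side0')
for l in ['grip','knob','window','flange_center','scope']:
    print(l,[(np.round(toW('side',r['xyz'],s),3).tolist(),round(r['conf'],2)) for r in cams.mark_of('side',l)][:3])
s,im,d=shot('wrist','wrist0')
for l in ['grip','knob','window','flange_center']:
    print(l,[(np.round(toW('wrist',r['xyz'],s),3).tolist(),round(r['conf'],2)) for r in cams.mark_of('wrist',l)][:3])
```

```text
grip [([0.497, -0.042, 0.087], 0.6), ([0.384, 0.082, -0.002], 0.3)]
knob [([0.476, -0.142, 0.081], 0.87)]
window [([0.527, 0.099, 0.05], 0.83), ([0.531, 0.101, 0.063], 0.54)]
flange_center [([0.533, 0.098, 0.063], 0.78), ([0.311, 0.191, 0.008], 0.78), ([0.746, 0.191, 0.011], 0.65)]
scope [([0.531, 0.11, -0.003], 0.79)]
grip [([0.531, 0.102, 0.065], 0.45)]
knob []
window []
flange_center [([0.534, 0.1, 0.064], 0.89)]
```

View pics/scene0.png

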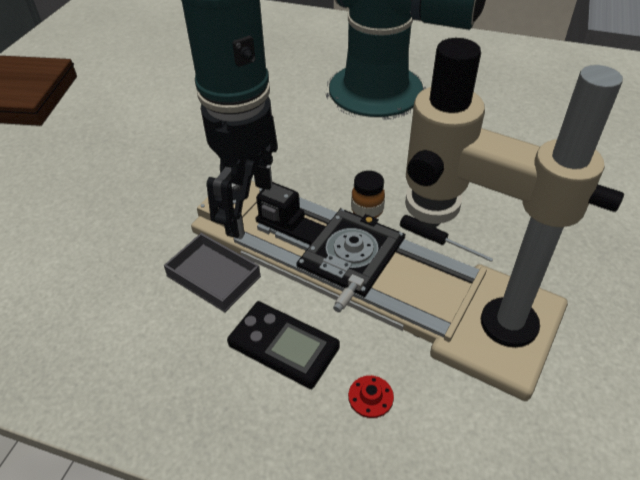

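View pics/side0.png

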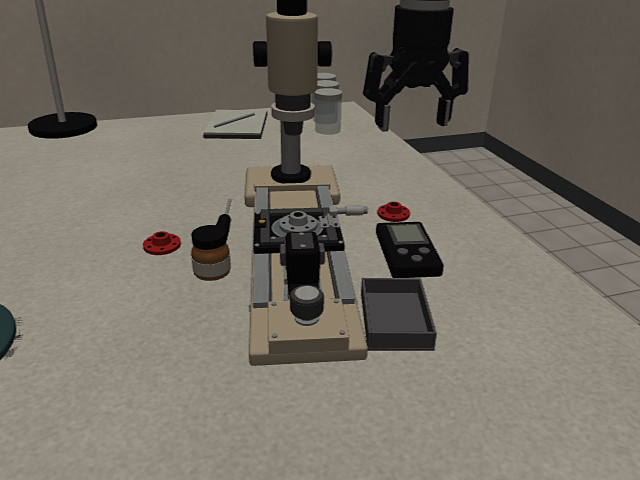

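View pics/wrist0.png

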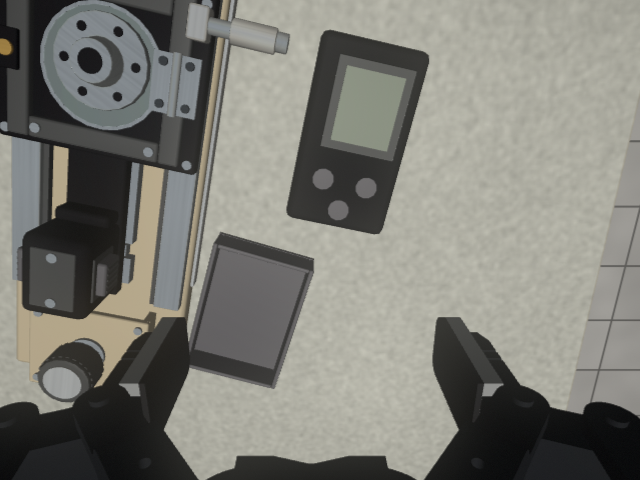

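>>> play_rows --motion '[[[-0.15,-0.1,0.03],[0,0,-0.14]],[[-0.3,-0.2,0.05],[0,0,-0.27]],[[-0.45,-0.3,0.05],[0,0,-0.27]],[[-0.5,-0.32,0.05],[0,0,-0.27]],[[-0.5,-0.32,0.05],[0,0,-0.27]],[[-0.5,-0.32,0.05],[0,0,-0.27]]]' --gripper 0

```text
time: 1.6
tool_pos: [0.4756, -0.128, 0.2518]
tcp_rot: [-1.564, 0.166, -0.168]
wrist_force: [0.7, -0.3, 0.5]
width: 1.0
```

Run:
```python
from h import *
print(np.round(cams.calibration('wrist')['tool_from_camera'],3))
s,im,d=shot('wrist','wrist1'); print(s['time'],s['tool_pos'],s['tcp_rot'])
for l in ['grip','window','flange_center','knob']:
    print(l,[(np.round(toW('wrist',r['xyz'],s),3).tolist(),round(r['conf'],2)) for r in cams.mark_of('wrist',l)][:3])
for l in ['grip','window']:
  for r in cams.regions_of('wrist',l)[:2]:
    m=r['mask']; print(l,r['conf'],m.sum()); np.save('pics/m_'+l+'.npy',m); v,u=np.where(m); print(u.min(),u.max(),v.min(),v.max()); break
```

```text
[[ 1.     0.     0.     0.002]
 [-0.    -0.319  0.948 -0.142]
 [ 0.    -0.948 -0.319  0.082]
 [ 0.     0.     0.     1.   ]]
1.6 [ 0.47560003 -0.1280482   0.25182992] [-1.56420549  0.16566199 -0.16839532]
grip [([0.495, -0.042, 0.082], 0.86)]
window []
flange_center []
knob [([0.478, -0.137, 0.076], 0.84)]
grip 0.8 10200
269 367 0 154
window 0.82 9988
268 365 0 154
```

View pics/wrist1.png

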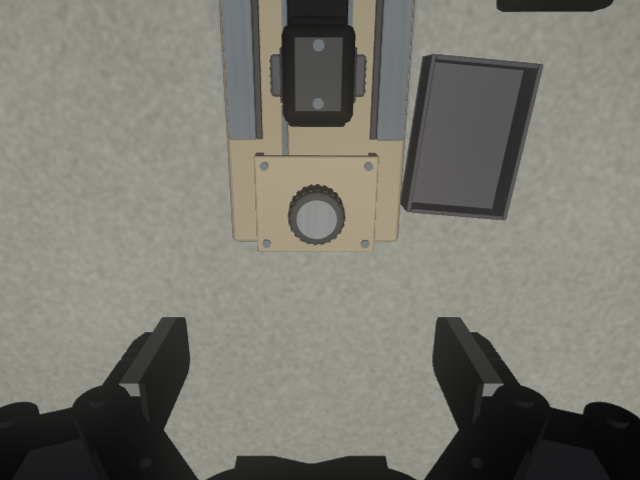

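Run:
```python
from h import *
s=bot.read_state(); d=np.load('pics/wrist1_d.npy'); K=np.array(cams.calibration('wrist')['mtx'])
v,u=np.mgrid[:480,:640]; P=np.stack([(u-K[0,2])/K[0,0]*d,(v-K[1,2])/K[1,1]*d,d],-1).reshape(-1,3)[(d>0).ravel()]
T=np.array(cams.calibration('wrist')['tool_from_camera'])
W=(P@T[:3,:3].T+T[:3,3])@R.from_rotvec(s['tcp_rot']).as_matrix().T+s['tool_pos']
def f(c,z0,z1,r):
    m=(abs(W[:,2]-(z0+z1)/2)<(z1-z0)/2)&(np.hypot(W[:,0]-c[0],W[:,1]-c[1])<r)
    q=W[m]; re=cv2.minAreaRect((q[:,:2]*1000).astype(np.float32)); print(len(q),re,np.median(q[:,2]),q[:,:2].mean(0))
f((.495,-.041),.100,.115,.06)
f((.478,-.14),.085,.1,.04)
f((.478,-.14),.045,.055,.09)
f((.478,-.14),.02,.04,.2)
```

```text
7054 ((500.2251892089844, -40.011043548583984), (59.32979202270508, 47.571048736572266), 77.96319580078125) 0.10636441430123868 [ 0.50035398 -0.03914394]
2230 ((479.02899169921875, -137.12606811523438), (40.27756118774414, 40.320472717285156), 18.7192440032959) 0.08747783914045613 [ 0.47913162 -0.13653638]
8933 ((481.6766662597656, -125.01907348632812), (108.22183227539062, 100.06207275390625), 77.5224380493164) 0.048012437934560365 [ 0.48005666 -0.13151767]
26871 ((540.2996215820312, -90.69786834716797), (195.87686157226562, 255.336669921875), 77.89026641845703) 0.028602825101324697 [ 0.50959723 -0.06662638]
```

>>> play_rows --motion '[[[0.03,0.11,-0.05],[0,0,0]],[[0.061,0.22,-0.13],[0,0,0]],[[0.061,0.22,-0.23],[0,0,0]],[[0.061,0.22,-0.31],[0,0,0]],[[0.061,0.22,-0.37],[0,0,0]],[[0.061,0.22,-0.42],[0,0,0]],[[0.061,0.22,-0.4675],[0,0,0]],[[0.061,0.22,-0.4675],[0,0,0]],[[0.061,0.22,-0.4675],[0,0,0]]]'

```text
time: 3.08
tool_pos: [0.5, -0.0399, 0.0648]
tcp_rot: [-1.564, 0.166, -0.167]
wrist_force: [1.6, 1.0, 0.8]
width: 0.999
```

Run:
```python
from h import *
s,im,d=shot('wrist','wrist2'); s,im,d=shot('side','side2');cv2.imwrite('pics/side2c.png',cv2.resize(im[180:380,200:400,::-1],(600,600),interpolation=cv2.INTER_CUBIC))
```

```text
(no output)
```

View pics/side2c.png

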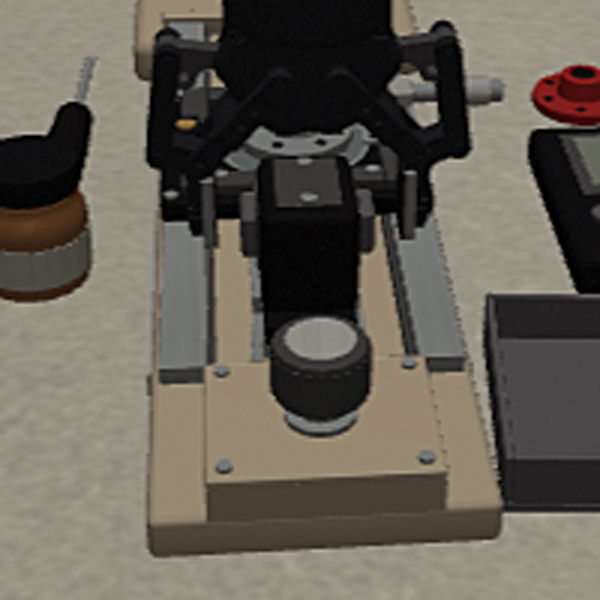

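View pics/wrist2.png

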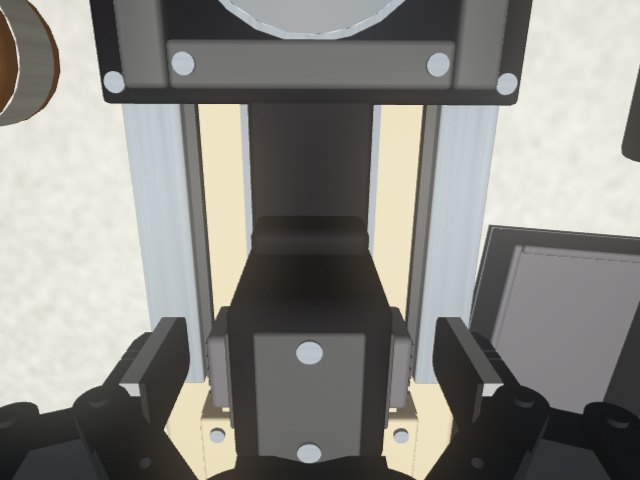

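>>> play_rows --motion '[[[0,0,0],[0,0,0]],[[0,0,0],[0,0,0]],[[0,0,0],[0,0,0]],[[0,0,0],[0,0,0]],[[0,0,0],[0,0,0]],[[0,0,0],[0,0,0]],[[0,0,0],[0,0,0]],[[0,0,0],[0,0,0]]]' --gripper 1 --squeeze 30

```text
time: 4.18
tool_pos: [0.4995, -0.04, 0.0656]
tcp_rot: [-1.564, 0.167, -0.167]
wrist_force: [-3.4, -0.2, 8.3]
width: 0.579
```

Run:
```python
from h import *
s,im,d=shot('wrist','wrist3');print(s['width']*85, s['wrist_force'],s['torque'])
```

```text
49.18680250623669 [-3.40933648 -0.16781881  8.31195835] [ 0.15285367  0.77475663 -0.02726179]
```

View pics/wrist3.png

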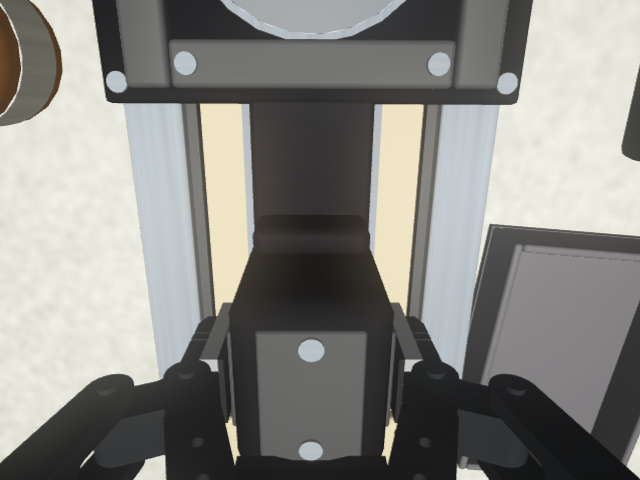

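>>> play_rows --motion '[[[0.001,0.005,0],[0,0,0]],[[0.002,0.01,0],[0,0,0]],[[0.003,0.015,0],[0,0,0]],[[0.003,0.015,0],[0,0,0]]]'

```text
time: 4.72
tool_pos: [0.5008, -0.034, 0.0656]
tcp_rot: [-1.564, 0.166, -0.167]
wrist_force: [-2.8, 0.8, 7.0]
width: 0.573
```

Run:
```python
from h import *
s,im,d=shot('wrist','wrist4');print(s['width']*85, s['wrist_force'],s['torque'],s['tool_pos'])
a=cv2.imread('pics/wrist3.png');b=cv2.imread('pics/wrist4.png')
cv2.imwrite('pics/cmp.png',np.hstack([cv2.resize(a[:, 80:560],(400,400)),cv2.resize(b[:,80:560],(400,400))]))
```

```text
48.67702651316445 [-2.80041322  0.79710214  6.96895255] [ 0.12529331  0.73112043 -0.12708096] [ 0.50081553 -0.03404342  0.06564356]
```

View pics/cmp.png

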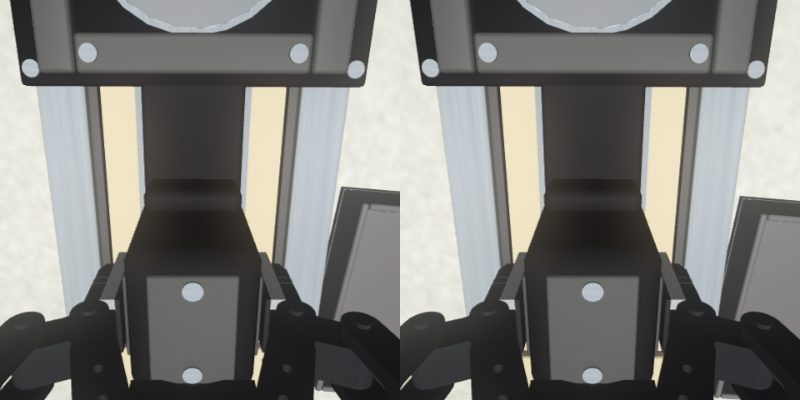

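>>> play_rows --motion '[[[0.0016,0.0073,0],[0,0,0]],[[0.0042,0.0196,0],[0,0,0]],[[0.0073,0.0342,0],[0,0,0]],[[0.0105,0.0489,0],[0,0,0]],[[0.0136,0.0636,0],[0,0,0]],[[0.0168,0.0782,0],[0,0,0]],[[0.0199,0.0929,0],[0,0,0]],[[0.023,0.1076,0],[0,0,0]],[[0.0251,0.1174,0],[0,0,0]],[[0.0262,0.1223,0],[0,0,0]]]'

```text
time: 6.02
tool_pos: [0.5115, 0.0149, 0.0656]
tcp_rot: [-1.565, 0.166, -0.167]
wrist_force: [-1.6, -1.5, 7.4]
width: 0.573
```

Run:
```python
from h import *
s,im,d=shot('scene','scene5');print(s['width']*85, s['wrist_force'],s['torque'],s['tool_pos'])
```

```text
48.685059450099835 [-1.55004643 -1.52987711  7.36822449] [-0.08665401  0.63972302 -0.10219119] [0.51154461 0.01488128 0.06562269]
```

View pics/scene5.png

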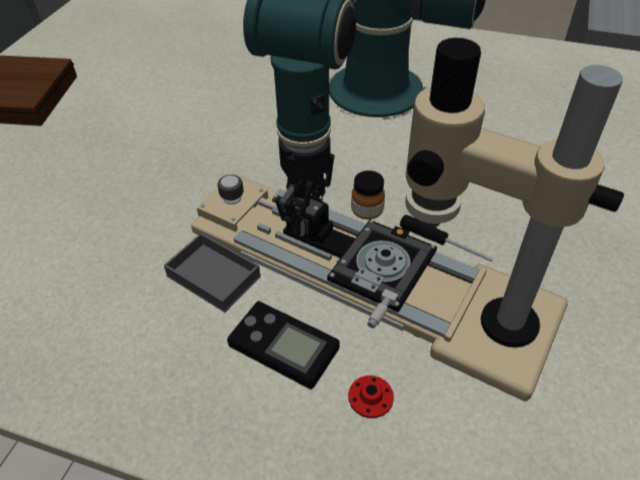

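>>> play_rows --motion '[[[0.0016,0.0073,0],[0,0,0]],[[0.0042,0.0196,0],[0,0,0]],[[0.0073,0.0342,0],[0,0,0]],[[0.0105,0.0489,0],[0,0,0]],[[0.0136,0.0636,0],[0,0,0]],[[0.0168,0.0782,0],[0,0,0]],[[0.0199,0.0929,0],[0,0,0]],[[0.023,0.1076,0],[0,0,0]],[[0.0251,0.1174,0],[0,0,0]],[[0.0262,0.1223,0],[0,0,0]]]'

```text
time: 7.32
tool_pos: [0.5223, 0.0638, 0.0656]
tcp_rot: [-1.564, 0.166, -0.168]
wrist_force: [-1.1, -1.8, 6.4]
width: 0.574
```

>>> play_rows --motion '[[[0.001,0.0049,0],[0,0,0]],[[0.0021,0.0098,0],[0,0,0]],[[0.0031,0.0147,0],[0,0,0]],[[0.0042,0.0196,0],[0,0,0]],[[0.0052,0.0244,0],[0,0,0]],[[0.0052,0.0244,0],[0,0,0]]]'

```text
time: 8.07
tool_pos: [0.5245, 0.0737, 0.0656]
tcp_rot: [-1.564, 0.166, -0.168]
wrist_force: [-0.4, -0.5, 5.1]
width: 0.575
```

>>> play_rows --motion '[[[0.0005,0.0025,0],[0,0,0]],[[0.001,0.0049,0],[0,0,0]],[[0.0016,0.0073,0],[0,0,0]],[[0.0021,0.0098,0],[0,0,0]],[[0.0021,0.0098,0],[0,0,0]]]'

```text
time: 8.7
tool_pos: [0.5253, 0.0773, 0.0657]
tcp_rot: [-1.564, 0.166, -0.168]
wrist_force: [-1.0, -1.6, 5.5]
width: 0.576
```

>>> play_rows --motion '[[[0.0005,0.0025,0],[0,0,0]],[[0.001,0.0049,0],[0,0,0]],[[0.001,0.0049,0],[0,0,0]]]'

```text
time: 9.07
tool_pos: [0.5252, 0.0773, 0.0656]
tcp_rot: [-1.568, 0.166, -0.167]
wrist_force: [-1.6, -8.7, 7.9]
width: 0.577
```

>>> play_rows --motion '[[[0,0,0],[0,0,0]],[[0,0,0],[0,0,0]],[[0,0,0],[0,0,0]],[[0,0,0],[0,0,0]],[[0,0,0],[0,0,0]],[[0,0,0],[0,0,0]]]' --gripper 0

```text
time: 9.82
tool_pos: [0.5249, 0.0796, 0.0643]
tcp_rot: [-1.564, 0.166, -0.166]
wrist_force: [0.0, 0.2, -0.0]
width: 1.003
```

Run:
```python
from h import *
s,im,d=shot('wrist','wrist6');print(s['width']*85, s['wrist_force'],s['torque'],s['tool_pos'])
```

```text
85.28930200000929 [ 0.03357418  0.18688593 -0.02053409] [-0.00568608 -0.03119134 -0.01037078] [0.52489683 0.07957966 0.06428891]
```

View pics/wrist6.png

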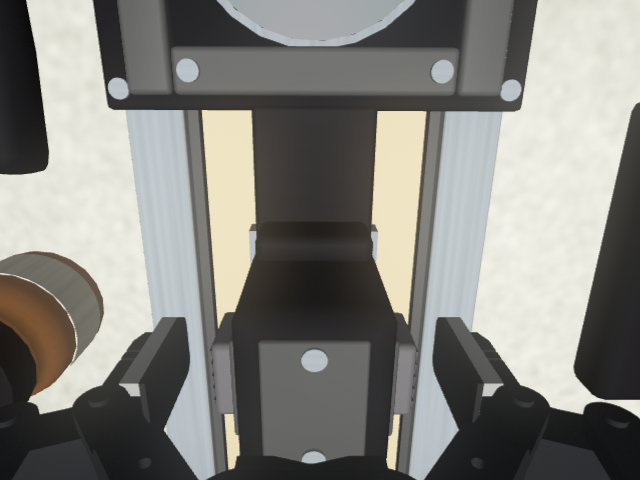

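>>> play_rows --motion '[[[0,0,0.06],[0,0,0]],[[0,0,0.14],[0,0,0]],[[0,0,0.24],[0,0,0]],[[0,-0.05,0.34],[0,0,0]],[[-0.02,-0.15,0.42],[0,0,0]],[[-0.04,-0.25,0.45],[0,0,0]],[[-0.04,-0.28,0.45],[0,0,0]],[[-0.04,-0.28,0.45],[0,0,0]],[[-0.04,-0.28,0.45],[0,0,0]]]'

```text
time: 11.0
tool_pos: [0.5084, -0.0316, 0.2431]
tcp_rot: [-1.564, 0.168, -0.165]
wrist_force: [-0.1, -0.4, 0.3]
width: 1.001
```

Run:
```python
from h import *
s,im,d=shot('wrist','wrist7');print(s['time'],s['wrist_force'],s['tool_pos'])
for l in ['grip','window','flange_center','knob']:
    print(l,[(np.round(toW('wrist',r['xyz'],s),3).tolist(),round(r['conf'],2)) for r in cams.mark_of('wrist',l)][:3])
K=np.array(cams.calibration('wrist')['mtx'])
v,u=np.mgrid[:480,:640]; P=np.stack([(u-K[0,2])/K[0,0]*d,(v-K[1,2])/K[1,1]*d,d],-1).reshape(-1,3)[(d>0).ravel()]
T=np.array(cams.calibration('wrist')['tool_from_camera'])
W=(P@T[:3,:3].T+T[:3,3])@R.from_rotvec(s['tcp_rot']).as_matrix().T+s['tool_pos']
m=(abs(W[:,2]-.1075)<.0075)&(np.hypot(W[:,0]-.525,W[:,1]-.078)<.06)
print(cv2.minAreaRect((W[m][:,:2]*1000).astype(np.float32)),W[m].mean(0))
m=(abs(W[:,2]-.086)<.011)&(np.hypot(W[:,0]-.525,W[:,1]-.078)<.06)
a=np.deg2rad(12.05); q=(W[m][:,:2]-[.525,.078])@np.array([np.cos(a),-np.sin(a)]); print('x extent',q.min(),q.max(),np.percentile(q,[2,98]))
shot('side','side7');s,im,d=shot('scene','scene7')
for l in ['grip','window','flange_center','scope']:
    print(l,[(np.round(toW('scene',r['xyz'],s),3).tolist(),round(r['conf'],2)) for r in cams.mark_of('scene',l)][:3])
```

```text
11.0 [-0.10876295 -0.41839918  0.30237891] [ 0.50844634 -0.03159763  0.24311467]
grip [([0.521, 0.077, 0.085], 0.59)]
window []
flange_center []
knob [([0.479, -0.139, 0.078], 0.76)]
((525.8286743164062, 73.11366271972656), (51.923126220703125, 48.555171966552734), 77.90876007080078) [0.5260337  0.07368081 0.10688347]
x extent -0.03001371793517086 0.03333045498564935 [-0.029168    0.03276038]
grip [([0.523, 0.079, 0.086], 0.76)]
window [([0.559, 0.219, 0.053], 0.88), ([0.618, -0.112, -0.002], 0.53)]
flange_center [([0.557, 0.22, 0.059], 0.92), ([0.75, 0.187, 0.01], 0.58)]
scope [([0.534, 0.112, -0.004], 0.64)]
```

View pics/wrist7.png

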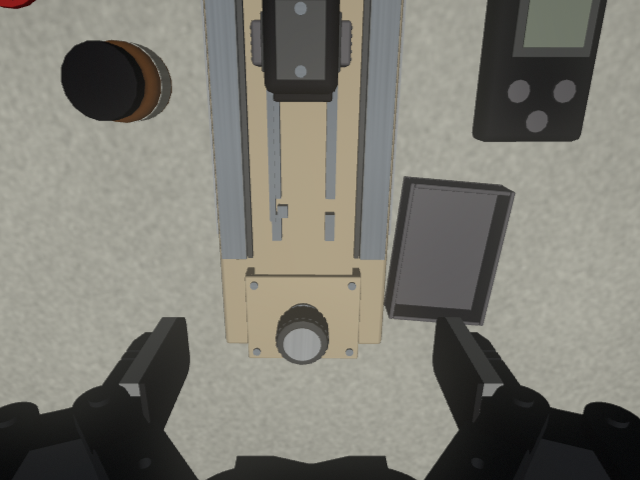

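View pics/side7.png

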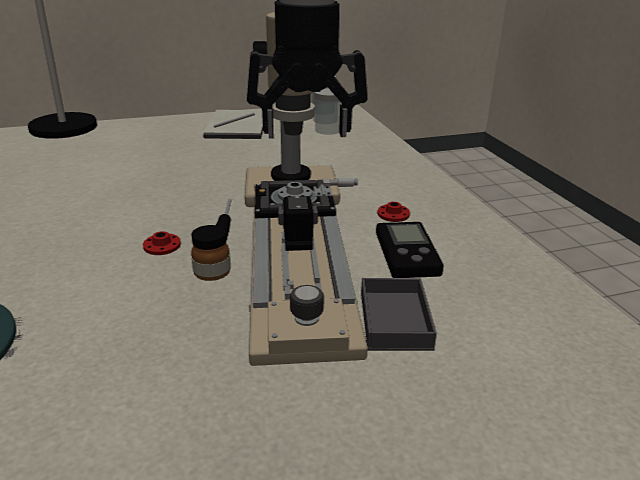

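View pics/scene7.png

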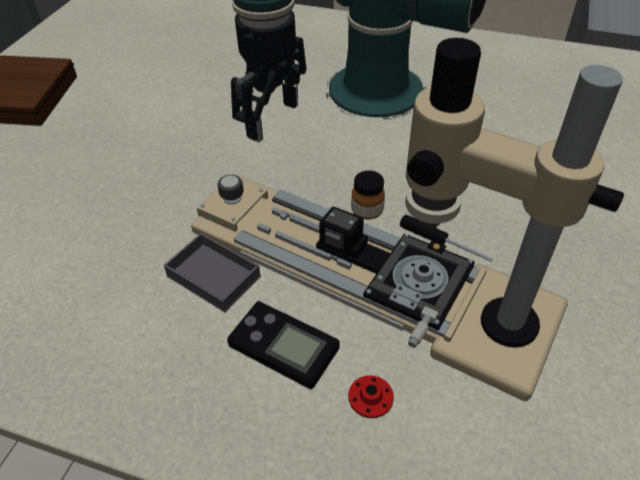

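```bash
python3 -c "
from h import *
print(bot.finish_job())"
```

```text
the job is handed in; nothing more can be done
None
```

The stage is at the viewing end with the flange under the objective, and the job is handed in, about 12 s of robot time after the start. I squeezed both side buttons fully in (the jaws read about 49 mm, against 50 mm expected). A first 6 mm pull moved the stage freely, so the travel lock was off and I left the knob alone. I slid the stage about 120 mm until the force along the travel rose to about 9 N at the end stop, then opened the gripper and backed away.

What the last checks showed:
- **Buttons:** they measure about 63 mm over their faces (62 mm when out) and sit symmetrically on the block, so both are out again. I didn't pull on the stage to test the catch.
- **Stage:** after release, the scene camera puts the grip at (0.523, 0.079), 119 to 123 mm from its first camera and depth readings, which fits the full travel.
- **Flange:** the scene camera puts it at (0.557, 0.220), within about 2 mm of the centre of the glass.
- **Other things on the bench:** the final pictures show the readout, cleaner, tray and driver where they were, with the gripper touching nothing.

**Disagreements:**
- The networks' grip positions differed by up to 7 mm from the depth measurement of the block's top, so I centred the grasp on the depth measurement.
- The last wrist picture cuts off the front of the block, so its depth reading could not confirm the grip's place along the travel. The window and flange were also out of that picture, so both were checked with the scene camera only.

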